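Re-pin the vent window stay of a candle curing cabinet

TASK

The vent window of the small grey candle curing cabinet is propped too wide. Lift its brass stay off the pin by the black knob, swing the window in with it, and drop the stay's middle hole over the pin so that the stay lies flat and holds the window half open. Leave the things beside the cabinet standing where they are.

Things in the scene. Friction and masses are not known exactly. Their poses are not given: they have to be found in the camera images.
- cabinet: Fixed grey sheet-metal cabinet, 150 deep (x) x 190 wide (y) x 150 mm high, flat roof at z = 150 mm; origin under its centre, front (open, with the window) faces its own -x. On the roof a brass plate with a round collar (18 mm diameter) whose top, at z = 160 mm, is level with the underside of the stay when that lies flat; the pin stands in the collar.
- pin (a point): Top of the fixed steel pin: 8 mm diameter, domed, 14 mm high above its collar (top at 174 mm). In the cabinet's frame at x = -50, y = -30 mm.
- window_hinge (a point): Point on the window's upright hinge axis, at roof height (150 mm). In the cabinet's frame at x = -83, y = +80 mm.
- window (a joint): Opening angle of the window, rad: 0 shut, grows as its free edge swings out (clockwise from above), at most 1.3. Clear pane in an aluminium frame, 165 (hinge axis to free edge) x 122 high x 12 mm. Hinge friction 0.04 N m: it stays where it is left. At first about 0.87; with the middle hole on the pin about 0.50, the inner hole 0.14.
- stay_pivot (a point): The stay's pivot on the top rail of the window, 130 mm from the hinge axis, on the stay's underside (height 160 mm). Here the stay is joined to the window for good: it swings freely left and right and its free end can be tipped upward (at most 1.2 rad), never below level; let go, it falls back to level or on to whatever is under it.
- stay (a joint): Tilt of the stay, rad: 0 lying flat (level), grows as its free end is lifted.
- inner_hole (a point): Centre of the hole nearest the window, 55 mm from the pivot along the stay, on the underside. The stay is a straight flat brass bar, 199 mm long overall, 26 mm wide, 5 mm thick, 160 g, with three through holes 14 mm in diameter on its centre line; a hole clears the pin when its underside is above 174 mm.
- middle_hole (a point): Centre of the middle hole, 95 mm from the pivot, on the underside: the one to drop over the pin.
- outer_hole (a point): Centre of the hole nearest the knob, 135 mm from the pivot, on the underside; the pin stands in it at first.
- knob (a point): Centre of the grip of the black cylindrical knob at the stay's free end: 168 mm from the pivot along the stay and 20 mm above its underside. The knob is upright on the bar, 20 mm diameter, 30 mm high, from 5 to 35 mm above the bar's underside (165 to 195 mm high when flat).
- flask: Bystander: white aluminium flask, 60 mm diameter, 129 mm high, loose; origin under its centre.
- black_cup: Bystander: black speckled candle cup, 68 mm diameter, 80 mm high, loose; origin under its centre.
- tape: Bystander: roll of masking tape lying flat, 100 mm diameter, 25 mm high, loose; origin under its centre.

How it is judged:
By the outcome, as a careful person would: the job done as asked, in the order asked, and still so for the second after the job is handed in, with the robot touching nothing.
It also fails if it takes over 45 s, if anything falls off the work surface, if the arm or the gripper's body presses on something with over 40 N, if the wrist force passes 120 N, or if a joint passes its speed limit or range.

ROBOT

A 6-joint arm with a two-finger parallel gripper is mounted at the origin on a cart in front of the work surface, level with it; the furniture and walls round the work are solid. World frame = base frame: x ahead of the robot, y to its left, z up, the work surface at z = 0. Lengths are in m, angles in rad, forces in N, time in s.
With the tool pointing down it reaches from about 0.275 to 0.725 m from the base axis. Payload 15.9 kg.
Tool frame: the origin (TCP) lies midway between the tips of the shut fingers; the grasp point (between the pads) lies r.grasp_offset behind it (r.grasp_offset is the distance from the TCP to the grasp point, in m); z points along the fingers, y is the line along which they close (so a half turn about z gives the same grasp; the last joint's range is limited). The gripper opens to 85 mm and grips with 20 to 120 N. Pads are 22 mm wide; open, the fingers measure 114 mm over their backs; the gripper's body (76 mm by 85 mm) begins 54 mm behind the grasp point. The pads swing forward as they close: fully open they stand 13 mm farther back than shut.
Start: joints at [1.172, 0.213, -0.034, 1.323, 0, 1.571], TCP at [0.194, 0.461, 0.231] pointing down, gripper open.
Joint ranges: [-2.98, 2.98], [-0.74, 1.72], [-1.14, 1.35], [-2.1, 2.04], [-1.57, 1.44], [-3.14, 3.14]. Speed limits (rad/s): [1.89, 1.89, 2.39, 2.57, 3.14, 3.14].

INTERFACE

Orientations are given as a unit quaternion [x, y, z, w].
In Python, from station import r gives the robot as it stands. The module is installed in compiled form; this text tells all that it offers.
- The arm moves only by the tool drive_tool, never from a script. Its argument "increments" is a list that holds one entry, the list of rows, each a list of 7 numbers: the shift along the tool's x, y, z each as a share of 0.025 m, from -1 to 1, then the turn, a rotation vector about the tool's x, y, z each as a share of 360 degrees, from -1 to 1, then the closure, from 0 (fully open) to 1 (shut). A call has 1 to 12 rows; each row shifts and turns the commanded pose from where the row before left it, along the tool's axes as they then stand; what a row does not reach is not made up. A row lasts 1/10 s, in which the tool goes at most 50 mm and 8.59 degrees, less where a joint would pass 70% of its speed; a pose out of reach is approached as far as the arm can. A call with a number of a shift or a turn outside -1 to 1 is refused whole. A call with a gripper value outside its range is refused whole. The fingers move at their own pace and stop on an object; the grip force is fixed at half the most. Time passes only in rows, so rows that do not move let the fingers close. It gives the time, the measured TCP pose, the force, the opening and the grip force at its end, in the units of the state.
- r.get_state(): the state, without advancing time (a new reading comes with each control period).
- r.read_camera(name): name is "side" or "top"; returns the picture (400x640x3 uint8, red, green, blue); there is no depth.
- r.camera_model(name): a dict with "fx", "fy", "cx", "cy" (pixels), "xyz" and "rotation" of the camera in the world. Camera axes: x right, y up, looking along -z (the intrinsics and any distortion apply to the point x, -y, -z); pixel columns grow to the right and rows downward; lengths in m; the calibration is good to about 2 mm. A picture is of the moment at which its call begins. camera_model takes no time and is no camera call.
- r.finish_job(): hands the job in; it is judged then, once.
The state is a dict: "clock": time; "qpos": joint angles; "qd": joint speeds; "joint_torque": joint torques, N m; "tcp_pos": TCP position; "ee_rot": TCP orientation; "wrist_force": force on the tool from outside, world axes, zero at the start; "moment": the same for the moment, N m; "gripper_width": opening from 0.0 (shut) to 1.0 (fully open); "gripper_force": force on a finger pad.
Only numpy, scipy, OpenCV 4.12 (cv2) and the standard library are available. Lean on these libraries where they do the work, as an engineer would, in place of code of your own. Each camera call takes 0.05 s, during which the arm holds its last target. There are 200 camera calls.

## Working session

There is one attempt and no reset: what is moved stays moved. The work goes in short steps, Python scripts to look and compute and a tool call to move; the robot and the scene stay as the last step left them, time stands still between calls to the robot, and variables do not carry over. Pictures are saved under pics/ and viewed, at most 10 in all, crops included, and the job is handed in when it is done.

Besides the shell and the picture viewer there is one more tool, called by a JSON object that holds its "api" and its "payload". drive_tool: Moves the arm, as the interface text tells. Shift numbers are shares of 0.025 m and turn numbers shares of 360 degrees, none past 1 either way. Its arguments: {"type":"object","properties":{"increments":{"type":"array"}},"required":["increments"]}

```bash
mkdir -p pics; python3 - <<'E'
from station import r
import cv2
for n in("top","side"):
    cv2.imwrite(f"pics/{n}0.png",r.read_camera(n)[:,:,::-1]); print(n,r.camera_model(n))
s=r.get_state(); print(s, r.grasp_offset)
E
```

```text
top {'fx': 365.9756847257381, 'fy': 365.9756847257381, 'cx': 317.9844798662694, 'cy': 198.3183382260287, 'xyz': array([ 0.3319744 , -0.1658968 ,  1.09620538]), 'rotation': array([ 0.06736233, -0.05439752, -0.69719033,  0.71163815])}
side {'fx': 517.3420543304276, 'fy': 517.3420543304276, 'cx': 327.51189872281833, 'cy': 195.82344821760637, 'xyz': array([-0.09101437, -1.26466072,  0.63721803]), 'rotation': array([ 0.53612832, -0.14149949, -0.19222696,  0.80968704])}
{'clock': 0.1, 'qpos': array([ 1.17201065e+00,  2.13314508e-01, -3.50052803e-02,  1.32348127e+00,
        1.31566356e-05,  1.57079161e+00]), 'qd': array([-0.00121643, -0.00099432,  0.00226608, -0.00062022,  0.00131477,
       -0.00113119]), 'joint_torque': array([ 1.07683401e-03, -6.87246251e+01,  4.87805128e+01,  1.21346157e-02,
        8.84874748e-05, -3.54222584e-05]), 'tcp_pos': array([0.19402706, 0.46048601, 0.23085832]), 'ee_rot': array([ 1.98071902e-01,  9.80187364e-01, -4.91111236e-04, -1.05955272e-04]), 'wrist_force': array([-0.39822777,  0.10714838,  0.29209603]), 'moment': array([-0.03169255, -0.02553196, -0.00935669]), 'gripper_force': 0.0, 'gripper_width': 1.0001477369436675} 0.0187
```

View pics/top0.png

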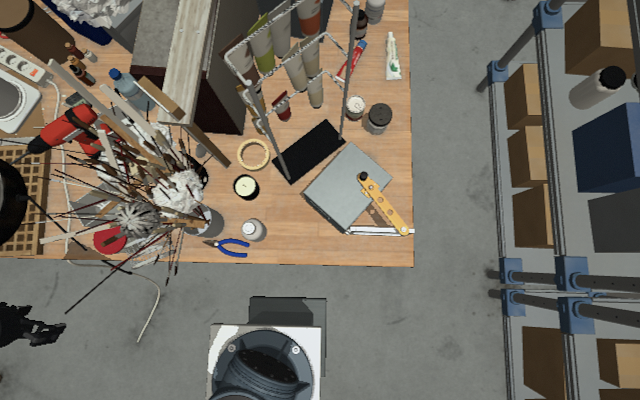

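View pics/side0.png

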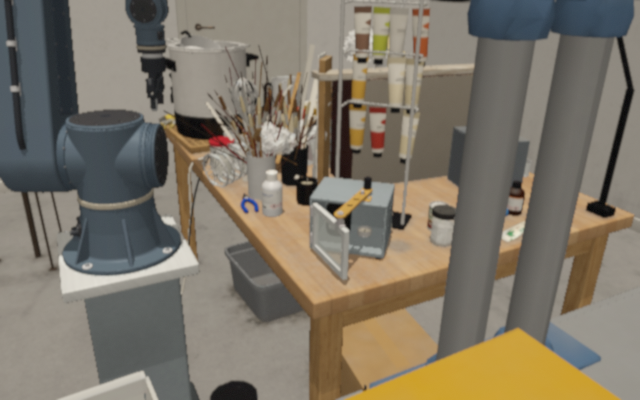

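The top view shows the cabinet roof around (347,188), the knob at (363,177) and the stay running to its pivot near (405,231). The flask (254,230), cup (246,187) and tape (253,154) are to the left, and a wire rack stands behind the cabinet. The side view shows the window, stay and knob at (368,184). Next I'll measure these.

```bash
cat > h.py <<'E'
from station import r
import cv2, numpy as np
from scipy.spatial.transform import Rotation as R
def ray(n,u,v):
    c=r.camera_model(n); d=R.from_quat(c["rotation"]).apply([(u-c["cx"])/c["fx"],-(v-c["cy"])/c["fy"],-1]); return np.array(c["xyz"]),d
def onz(n,u,v,z):
    o,d=ray(n,u,v); return o+d*(z-o[2])/d[2]
def proj(n,p):
    c=r.camera_model(n); q=R.from_quat(c["rotation"]).inv().apply(np.array(p)-c["xyz"]); return np.array([c["cx"]-c["fx"]*q[0]/q[2], c["cy"]+c["fy"]*q[1]/q[2]])
def brass(im):
    h=cv2.cvtColor(im,cv2.COLOR_RGB2HSV); return cv2.inRange(h,(15,130,120),(28,255,255))
def big(m,box):
    k=np.zeros_like(m);x0,y0,x1,y1=box;k[y0:y1,x0:x1]=m[y0:y1,x0:x1]
    cs=cv2.findContours(k,cv2.RETR_EXTERNAL,cv2.CHAIN_APPROX_NONE)[0]; return max(cs,key=cv2.contourArea)
E
python3 - <<'E'
from h import *
im=cv2.imread("pics/top0.png")[:,:,::-1].copy()
c=big(brass(im),(300,140,440,260)); print("stay",cv2.contourArea(c)); b=cv2.boxPoints(cv2.minAreaRect(c)); print([onz("top",*p,.165).round(4) for p in b],b.round(1).tolist())
h=cv2.cvtColor(im,cv2.COLOR_RGB2HSV)
m=cv2.inRange(h,(0,0,90),(179,60,190))
c=big(m,(295,138,395,238)); b=cv2.boxPoints(cv2.minAreaRect(c)); print("roof",cv2.contourArea(c),b.round(1).tolist());P=[onz("top",*p,.15) for p in b];print(np.round(P,4),[np.linalg.norm(P[i]-P[i-1]).round(4) for i in range(4)])
dk=cv2.inRange(h,(0,0,0),(179,255,60))
c=big(dk,(352,165,374,190));(u,v),rad=cv2.minEnclosingCircle(c);print("knob",u,v,rad,onz("top",u,v,.195))
cv2.imwrite("pics/crop.png",cv2.resize(im[130:250,290:430][:,:,::-1],None,fx=5,fy=5,interpolation=cv2.INTER_CUBIC))
E
```

```text
stay 542.0
[array([ 0.5432, -0.2347,  0.165 ]), array([ 0.5713, -0.2638,  0.165 ]), array([ 0.4286, -0.3928,  0.165 ]), array([ 0.4019, -0.3639,  0.165 ])] [[352.1000061035156, 180.3000030517578], [363.29998779296875, 170.0], [414.20001220703125, 225.5], [403.0, 235.8000030517578]]
roof 3629.0 [[301.6000061035156, 191.5], [352.5, 138.3000030517578], [421.5, 204.39999389648438], [370.5, 257.5]]
[[ 0.5141 -0.1031  0.15  ]
 [ 0.6626 -0.2363  0.15  ]
 [ 0.4858 -0.4165  0.15  ]
 [ 0.3462 -0.2838  0.15  ]] [np.float64(0.2467), np.float64(0.1995), np.float64(0.2526), np.float64(0.1926)]
knob 363.0 175.5 4.031229019165039 [ 0.54931787 -0.25982682  0.195     ]
```

View pics/crop.png

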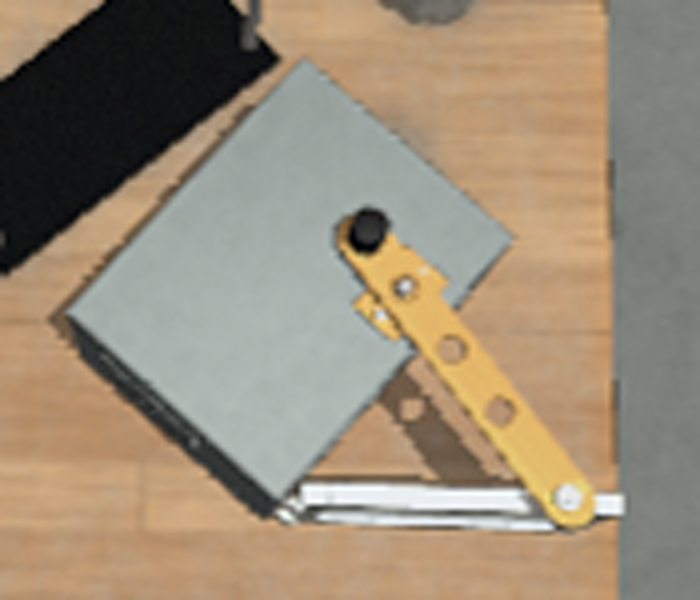

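The crop shows:
- Roof corners at crop (68,315), (306,58), (512,238) and (about 285,495).
- Pin at (404,286), in the outer hole.
- Middle hole (453,349) and inner hole (499,410).
- Pivot rivet (569,496), and the knob top at (370,229).
- The hinge is at the near corner.

```bash
python3 - <<'E'
from h import *
f=lambda x,y,z:onz("top",x/5+290-.4,y/5+130-.4,z)
C=[f(68,315,.15),f(306,58,.15),f(512,238,.15),f(285,495,.15)]
print("corners",np.round(C,4),[np.linalg.norm(C[i]-C[i-1]).round(4) for i in range(4)])
pin=f(404,286,.174);piv=f(569,496,.166);mid=f(453,349,.163);inn=f(499,410,.163);kn=f(370,229,.195)
for n,p in dict(pin=pin,piv=piv,mid=mid,inn=inn,kn=kn).items(): print(n,p.round(4),np.linalg.norm((p-piv)[:2]).round(4))
# cabinet pose from 3 clean corners (left=+x,+y ; top=+x,-y; right=-x,-y) + pin
src=np.array([[.075,.095],[.075,-.095],[-.075,-.095],[-.05,-.03]]);dst=np.array([C[0],C[1],C[2],pin])[:,:2]
sc=src.mean(0);dc=dst.mean(0);H=(src-sc).T@(dst-dc);U,_,V=np.linalg.svd(H);A=V.T@U.T;t=dc-A@sc
print("yaw",np.arctan2(A[1,0],A[0,0]),t,"res",(dst-(src@A.T+t)).round(4).tolist())
hin=A@[-.083,.08]+t;pinc=A@[-.05,-.03]+t
print("hinge",hin,"pin",pinc,"piv-hinge",np.linalg.norm(piv[:2]-hin))
yaw=np.arctan2(A[1,0],A[0,0])
# rail offset: compute pivot location for angle th; shut direction = -y cabinet; fit pivot normal offset from measured pivot
a0=np.arctan2(*(piv[:2]-hin)[::-1]); print("pivot dir rel shut dir",a0-(yaw-np.pi/2))
for th in (.87,.6,.5,.4):
    a=a0-(th-.87); p=hin+np.linalg.norm(piv[:2]-hin)*np.array([np.cos(a),np.sin(a)]); d=pinc-p; L=np.linalg.norm(d); u=d/L
    print(th,"piv",p.round(4),"pivot-pin",L.round(4),"dir",np.arctan2(u[1],u[0]).round(3),"knob",(p+.168*u).round(4))
E
```

```text
corners [[ 0.5111 -0.1074  0.15  ]
 [ 0.6544 -0.2316  0.15  ]
 [ 0.5569 -0.341   0.15  ]
 [ 0.4186 -0.2223  0.15  ]] [np.float64(0.1476), np.float64(0.1897), np.float64(0.1465), np.float64(0.1823)]
pin [ 0.525 -0.281  0.174] 0.1349
piv [ 0.4195 -0.3651  0.166 ] 0.0
mid [ 0.4945 -0.3075  0.163 ] 0.0946
inn [ 0.4632 -0.3308  0.163 ] 0.0556
kn [ 0.5496 -0.2613  0.195 ] 0.1664
yaw 0.8566452523126814 [ 0.53415196 -0.22450666] res [[-0.0004, -0.0018], [-0.0006, -0.0016], [0.0001, 0.0024], [0.0009, 0.0009]]
hinge [ 0.41933698 -0.23482748] pin [ 0.52407264 -0.28193842] piv-hinge 0.1302875039853423
pivot dir rel shut dir -0.8550838150741645
0.87 piv [ 0.4195 -0.3651] pivot-pin 0.1336 dir 0.672 knob [ 0.551  -0.2605]
0.6 piv [ 0.4543 -0.3603] pivot-pin 0.105 dir 0.843 knob [ 0.566  -0.2349]
0.5 piv [ 0.4666 -0.3562] pivot-pin 0.0939 dir 0.913 knob [ 0.5694 -0.2233]
0.4 piv [ 0.4785 -0.3509] pivot-pin 0.0826 dir 0.987 knob [ 0.5711 -0.2107]
```

```bash
python3 - <<'E'
from h import *
def ony(n,u,v,k,val):
    o,d=ray(n,u,v); return (o+d*(val-o[k])/d[k]).round(3)
print("pot",onz("top",205,220,.13), onz("side",262,205,0))
for t in [(312,55),(265,80),(213,95),(240,85)]: print("tip side",t,ony("side",*t,0,.38))
for t in [(65,312),(180,283),(45,65),(25,210)]: print("tip top",t,[onz("top",*t,z).round(3)[:2] for z in (.2,.35)])
print("rack posts",onz("top",340,139,0),onz("top",285,180,0))
o=onz("top",340,139,0)
print("post side base px",proj("side",o), "tcp px",proj("top",[.194,.461,.231]),proj("side",[.194,.461,.231]))
# post tilt: top image post upper ends
for z in (.2,.35,.5): print(z,proj("top",[*o[:2],z]),proj("side",[*o[:2],z]))
E
```

```text
pot [0.43563984 0.15372107 0.13      ] [0.41360592 0.10031645 0.        ]
tip side (312, 55) [ 0.38  -0.303  0.497]
tip side (265, 80) [ 0.38  -0.037  0.403]
tip side (213, 95) [0.38  0.452 0.271]
tip side (240, 85) [0.38  0.161 0.355]
tip top (65, 312) [array([0.201, 0.45 ]), array([0.223, 0.347])]
tip top (180, 283) [array([0.275, 0.18 ]), array([0.284, 0.122])]
tip top (45, 65) [array([0.838, 0.595]), array([0.753, 0.467])]
tip top (25, 210) [array([0.444, 0.586]), array([0.425, 0.46 ])]
rack posts [ 0.71216699 -0.2083021   0.        ] [ 0.57785357 -0.04102332  0.        ]
post side base px [401.44630356 227.3728172 ] tcp px [ 50.2259122  316.97154532] [156.84234713 110.82602173]
0.2 [343.30380974 113.38899201] [407.30898275 159.84355479]
0.35 [346.85039141  85.89602524] [412.15500739 104.02462636]
0.5 [352.0054451   45.93424425] [417.4446181   43.09625242]
```

{"api": "drive_tool", "payload": {"increments": [[[0,0,-1,0,0,0,0],[0,0,-1,0,0,0,0],[0,0,-1,0,0,0,0],[0,0,-1,0,0,0,0],[0,0,-1,0,0,0,0],[0,0,-1,0,0,0,0],[0,0,-1,0,0,0,0],[0,0,-1,0,0,0,0],[0,-1,-1,0,0,0,0],[0,-1,-1,0,0,0,0],[0,-1,-1,0,0,0,0],[0,-1,0,0,0,0,0]]]}}

```text
clock: 1.3
tcp_pos: [0.1551, 0.3681, 0.5024]
ee_rot: [0.198, 0.98, 0.005, 0.001]
wrist_force: [0.3, -0.1, -0.1]
gripper_width: 0.999
gripper_force: 0.0
```

{"api": "drive_tool", "payload": {"increments": [[[-1,0,0,0,0,0.01,0],[-1,0,0,0,0,0.01,0],[-1,0,0,0,0,0.01,0],[-1,0,0,0,0,0.01,0],[-1,0,0,0,0,0.01,0],[-1,0,0,0,0,0.01,0],[-1,0,0,0,0,0.01,0],[-1,0,0,0,0,0.01,0],[-1,0,0,0,0,0.01,0],[-1,0,0,0,0,0.01,0],[-1,0,0,0,0,0.01,0],[-1,0,0,0,0,0.01,0]]]}}

```text
clock: 2.5
tcp_pos: [0.3709, 0.1682, 0.4999]
ee_rot: [0.546, 0.838, 0.002, -0.001]
wrist_force: [0.5, 0.3, 0.3]
gripper_width: 0.999
gripper_force: 0.0
```

{"api": "drive_tool", "payload": {"increments": [[[-1,0,0,0,0,0.01,0],[-1,0,0,0,0,0.01,0],[-1,0,0,0,0,0.01,0],[-1,0,0,0,0,0.01,0],[-1,0,0,0,0,0.01,0],[-1,0,0,0,0,0.01,0],[-1,0,0,0,0,0.01,0],[-1,0,0,0,0,0.01,0],[-1,0,0,0,0,0.01,0],[-1,0,0,0,0,0.01,0],[-1,0,0,0,0,0.01,0],[-1,0,0,0,0,0.01,0]]]}}

```text
clock: 3.7
tcp_pos: [0.3914, -0.1241, 0.4984]
ee_rot: [0.816, 0.578, 0.002, -0.002]
wrist_force: [0.0, -0.6, -0.4]
gripper_width: 1.0
gripper_force: 0.0
```

{"api": "drive_tool", "payload": {"increments": [[[-1,0,0,0,0,0.02,0],[-1,0,0,0,0,0.02,0],[0,0,0,0,0,0.02,0],[0,0,0,0,0,0.02,0],[0,0,0,0,0,0.01,0],[0,0,0,0,0,0,0]]]}}

```text
clock: 4.3
tcp_pos: [0.3722, -0.1692, 0.4983]
ee_rot: [0.945, 0.328, 0.002, -0.002]
wrist_force: [0.4, 0.7, -1.0]
gripper_width: 1.0
gripper_force: 0.0
```

```bash
cat > d.py <<'E'
from h import *
import sys
# target x y z yaw(of tool y) tilt(lean about tool y, rad) -> shift in tool axes (units of 25mm) and turn (share of 360)
x,y,z,yaw=map(float,sys.argv[1:5]); tilt=float(sys.argv[5]) if len(sys.argv)>5 else 0
s=r.get_state();T=R.from_quat(s["ee_rot"])
yy=np.array([np.cos(yaw),np.sin(yaw),0]);zz=np.array([0,0,-1]);xx=np.cross(yy,zz)
G=R.from_matrix(np.c_[xx,yy,zz])*R.from_rotvec([0,tilt,0])
print("clock",s["clock"],"tcp",s["tcp_pos"].round(4),"F",s["wrist_force"].round(1),"w",s["gripper_width"],"q",s["qpos"].round(2))
print("tool x",T.as_matrix()[:,0].round(3),"y",T.as_matrix()[:,1].round(3),"z",T.as_matrix()[:,2].round(3))
print("shift",(T.inv().apply(np.array([x,y,z])-s["tcp_pos"])/.025).round(2),"turn",((T.inv()*G).as_rotvec()/2/np.pi).round(4))
E
python3 d.py .5496 -.261 .26 -.899
```

```text
clock 4.3 tcp [ 0.3722 -0.1692  0.4983] F [ 0.4  0.7 -1. ] w 0.9999830243049916 q [-0.43  0.18  0.63  2.02  0.01  2.04]
tool x [0.785 0.62  0.005] y [ 0.62  -0.785 -0.003] z [ 0.002  0.005 -1.   ]
shift [3.25 7.31 9.53] turn [-0.0005 -0.0007 -0.0006]
```

{"api": "drive_tool", "payload": {"increments": [[[0.4,0.9,0.8,0,0,0,0],[0.4,0.9,0.8,0,0,0,0],[0.4,0.9,1,0,0,0,0],[0.4,0.9,1,0,0,0,0],[0.4,0.9,1,0,0,0,0],[0.4,0.9,1,0,0,0,0],[0.4,0.9,1,0,0,0,0],[0.45,1,1,0,0,0,0],[0,0,1,0,0,0,0],[0,0,0.9,0,0,0,0],[0,0,0,0,0,0,0],[0,0,0,0,0,0,0]]]}}

```text
clock: 5.5
tcp_pos: [0.5495, -0.2605, 0.2615]
ee_rot: [0.944, 0.329, 0.002, -0.002]
wrist_force: [-0.7, 0.7, 0.3]
gripper_width: 0.999
gripper_force: 0.0
```

```bash
python3 d.py .5503 -.261 .171 -.899; python3 - <<'E'
from h import *
a=r.read_camera("top")[:,:,::-1];b=r.read_camera("side")[:,:,::-1]
a=cv2.resize(a[100:260,280:440],(480,480));b=cv2.resize(b[60:300,270:510],(480,480))
cv2.imwrite("pics/a1.png",cv2.resize(np.hstack([a,b]),(800,400)))
E
```

```text
clock 5.5 tcp [ 0.5495 -0.2605  0.2615] F [-0.7  0.7  0.3] w 0.9993772244240396 q [-0.45  0.45  0.37  1.49  0.01  2.03]
tool x [0.783 0.621 0.005] y [ 0.622 -0.783 -0.003] z [ 0.002  0.005 -1.   ]
shift [-0.01  0.05  3.62] turn [-0.0005 -0.0007 -0.0002]
```

View pics/a1.png

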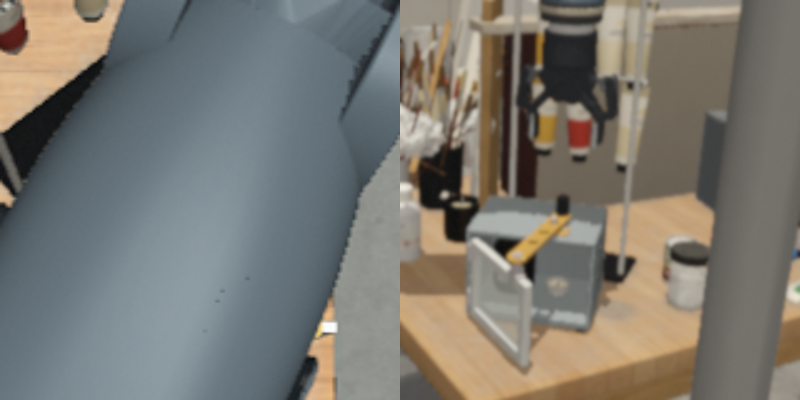

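The top view is blocked by the arm. In the side view the open gripper (centre near 567,90) sits straight above the knob (563,205). I'll descend and close.

{"api": "drive_tool", "payload": {"increments": [[[0,0,0.9,0,0,0,0],[0,0,0.9,0,0,0,0],[0,0,0.9,0,0,0,0],[0,0,0.9,0,0,0,0],[0,0,0,0,0,0,0],[0,0,0,0,0,0,0.5],[0,0,0,0,0,0,1],[0,0,0,0,0,0,1],[0,0,0,0,0,0,1],[0,0,0,0,0,0,1],[0,0,0,0,0,0,1],[0,0,0,0,0,0,1]]]}}

```text
clock: 6.8
tcp_pos: [0.55, -0.2602, 0.171]
ee_rot: [0.945, 0.328, 0.002, -0.002]
wrist_force: [0.2, 0.4, 0.6]
gripper_width: 0.209
gripper_force: 58.5
```

```bash
python3 d.py .5503 -.261 .171 -.899
```

```text
clock 6.8 tcp [ 0.55   -0.2602  0.171 ] F [0.2 0.4 0.6] w 0.20869087396310312 q [-0.44  0.45  0.15  1.27  0.01  2.03]
tool x [0.784 0.62  0.005] y [ 0.62  -0.784 -0.002] z [ 0.002  0.005 -1.   ]
shift [-0.01  0.03 -0.  ] turn [-0.0004 -0.0008 -0.0004]
```

{"api": "drive_tool", "payload": {"increments": [[[-0.02,0,-0.235,0,0.0056,0,1],[-0.02,0,-0.235,0,0.0056,0,1],[-0.02,0,-0.235,0,0.0056,0,1],[-0.02,0,-0.235,0,0.0056,0,1],[-0.02,0,-0.235,0,0.0056,0,1],[-0.02,0,-0.235,0,0.0056,0,1],[0,0,0,0,0,0,1],[0,0,0,0,0,0,1]]]}}

```text
clock: 7.6
tcp_pos: [0.5448, -0.2642, 0.2055]
ee_rot: [0.939, 0.326, 0.101, -0.037]
wrist_force: [0.2, 0.2, 0.3]
gripper_width: 0.206
gripper_force: 58.6
```

```bash
cat > plan.py <<'E'
from h import *
hin=np.array([.4193,-.2348]);pin=np.array([.5245,-.2815]);t=.21
s=r.get_state();T=R.from_quat(s["ee_rot"]);P=s["tcp_pos"];print(P.round(4),s["wrist_force"].round(1),s["gripper_width"],T.as_matrix().round(3).tolist())
# measured pivot from tcp
a0=np.arctan2(-.3651+.2348,.4195-.4193)
sx=.168*np.cos(t)-.011*np.sin(t)
best=None
for th in [.87,.80,.73,.66,.60,.55,.52,.51,.50,.49]:
    a=a0-(th-.87);p=hin+.13*np.array([np.cos(a),np.sin(a)]);d=pin-p;L=np.linalg.norm(d);u=d/L
    tgt=np.array([*(p+sx*u),P[2]]);yaw=np.arctan2(u[1],u[0])-np.pi/2
    yy=np.array([np.cos(yaw),np.sin(yaw),0]);zz=np.array([0,0,-1.]);G=R.from_matrix(np.c_[np.cross(yy,zz),yy,zz])*R.from_rotvec([0,t,0])
    print(th,L.round(4),tgt.round(4),"shift",(T.inv().apply(tgt-P)/.025).round(2),"turn",((T.inv()*G).as_rotvec()/2/np.pi).round(4)); T,P=G,tgt
E
python3 plan.py
```

```text
[ 0.5448 -0.2642  0.2055] [0.2 0.2 0.3] 0.20626013494711534 [[0.767, 0.62, 0.166], [0.605, -0.785, 0.134], [0.213, -0.003, -0.977]]
0.87 0.134 [ 0.5464 -0.2641  0.2055] shift [0.05 0.04 0.01] turn [-0.0004 -0.0008 -0.0004]
0.8 0.1268 [ 0.5511 -0.2585  0.2055] shift [ 0.28 -0.06  0.06] turn [ 0.0014 -0.     -0.0066]
0.73 0.1195 [ 0.5555 -0.2523  0.2055] shift [ 0.29 -0.07  0.06] turn [ 0.0014  0.     -0.0068]
0.66 0.112 [ 0.5593 -0.2455  0.2055] shift [ 0.29 -0.09  0.06] turn [ 0.0015 -0.     -0.0069]
0.6 0.1054 [ 0.5623 -0.2393  0.2055] shift [ 0.25 -0.09  0.05] turn [ 0.0013  0.     -0.0061]
0.55 0.0999 [ 0.5643 -0.2339  0.2055] shift [ 0.21 -0.08  0.05] turn [ 0.0011  0.     -0.0052]
0.52 0.0966 [ 0.5654 -0.2305  0.2055] shift [ 0.13 -0.05  0.03] turn [ 0.0007 -0.     -0.0032]
0.51 0.0955 [ 0.5658 -0.2293  0.2055] shift [ 0.04 -0.02  0.01] turn [ 0.0002  0.     -0.0011]
0.5 0.0944 [ 0.5661 -0.2281  0.2055] shift [ 0.04 -0.02  0.01] turn [ 0.0002  0.     -0.0011]
0.49 0.0932 [ 0.5664 -0.227   0.2055] shift [ 0.04 -0.02  0.01] turn [ 0.0002 -0.     -0.0011]
```

{"api": "drive_tool", "payload": {"increments": [[[0.14,-0.03,0.03,0.0007,0,-0.0033,1],[0.14,-0.03,0.03,0.0007,0,-0.0033,1],[0.145,-0.035,0.03,0.0007,0,-0.0034,1],[0.145,-0.035,0.03,0.0007,0,-0.0034,1],[0.145,-0.045,0.03,0.0008,0,-0.0035,1],[0.145,-0.045,0.03,0.0008,0,-0.0035,1],[0.125,-0.045,0.025,0.0007,0,-0.003,1],[0.125,-0.045,0.025,0.0007,0,-0.003,1],[0,0,0,0,0,0,1],[0,0,0,0,0,0,1]]]}}

```text
clock: 8.6
tcp_pos: [0.5607, -0.2392, 0.206]
ee_rot: [0.908, 0.405, 0.098, -0.045]
wrist_force: [0.2, -0.4, -0.3]
gripper_width: 0.205
gripper_force: 58.6
```

```bash
python3 - <<'E'
from h import *
s=r.get_state();print(s["tcp_pos"].round(4),s["wrist_force"].round(1))
b=r.read_camera("side")[:,:,::-1]
cv2.imwrite("pics/a2.png",cv2.resize(b[130:290,290:430],None,fx=4,fy=3.75,interpolation=cv2.INTER_CUBIC))
E
```

```text
[ 0.5607 -0.2392  0.206 ] [ 0.2 -0.4 -0.3]
```

View pics/a2.png

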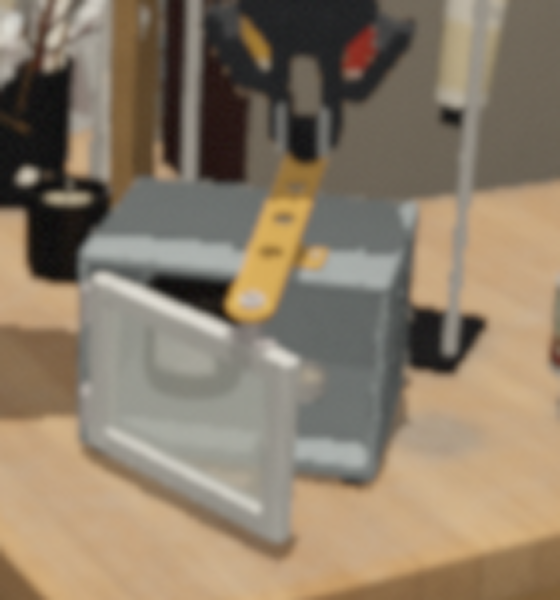

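The side crop shows the stay tilted up in the grip and the window swinging in with it. The holes are at (271,250), (285,218) and (297,187), the pivot is at (251,299), and the stay is clear of the pin.

```bash
python3 d.py .5660 -.2288 .206 -.666 .21
```

```text
clock 8.65 tcp [ 0.5607 -0.2393  0.206 ] F [-0.6 -0.4 -0. ] w 0.20567402256698727 q [-0.51  0.4   0.14  1.26  0.21  1.8 ]
tool x [0.653 0.726 0.215] y [ 0.744 -0.668 -0.003] z [ 0.142  0.161 -0.977]
shift [ 0.44 -0.12  0.1 ] turn [ 0.0018 -0.001  -0.0103]
```

{"api": "drive_tool", "payload": {"increments": [[[0.11,-0.03,0.025,0.0005,0,-0.0025,1],[0.11,-0.03,0.025,0.0005,0,-0.0025,1],[0.11,-0.03,0.025,0.0005,0,-0.0026,1],[0.11,-0.03,0.025,0.0005,0,-0.0026,1],[0,0,0,0,0,0,1],[0,0,0,0,0,0,1]]]}}

```text
clock: 9.25
tcp_pos: [0.5658, -0.2286, 0.2059]
ee_rot: [0.894, 0.434, 0.097, -0.048]
wrist_force: [0.2, 0.1, -0.5]
gripper_width: 0.21
gripper_force: 58.6
```

```bash
python3 d.py .5660 -.2288 .206 -.666 .21; python3 - <<'E'
from h import *
s=r.get_state();T=R.from_quat(s["ee_rot"]).as_matrix()
x,z=T[:,0],T[:,2]; b=s["tcp_pos"]+.011*z  # bar underside below knob
for n,k in (("piv",.168),("inn",.113),("mid",.073),("out",.033)): p=b-x*k; print(n,p.round(4),((proj("side",p-.005*z)-[290,130])*[4,3.75]).round(0))
print("pin px",((proj("side",[.5245,-.2815,.174])-[290,130])*[4,3.75]).round(0))
im=r.read_camera("side")[:,:,::-1]
cv2.imwrite("pics/a3.png",cv2.resize(im[130:290,290:430],None,fx=4,fy=3.75,interpolation=cv2.INTER_CUBIC))
E
```

```text
clock 9.25 tcp [ 0.5658 -0.2286  0.2059] F [ 0.2  0.1 -0.5] w 0.2103243872155691 q [-0.49  0.41  0.15  1.28  0.21  1.75]
tool x [0.604 0.768 0.215] y [ 0.786 -0.618 -0.001] z [ 0.132  0.17  -0.977]
shift [ 0.    0.01 -0.  ] turn [-0.0002 -0.001  -0.0001]
piv [ 0.4658 -0.3557  0.1591] [259. 295.]
inn [ 0.499  -0.3135  0.1709] [273. 243.]
mid [ 0.5232 -0.2828  0.1795] [282. 208.]
out [ 0.5473 -0.2521  0.1881] [291. 175.]
pin px [282. 222.]
```

View pics/a3.png

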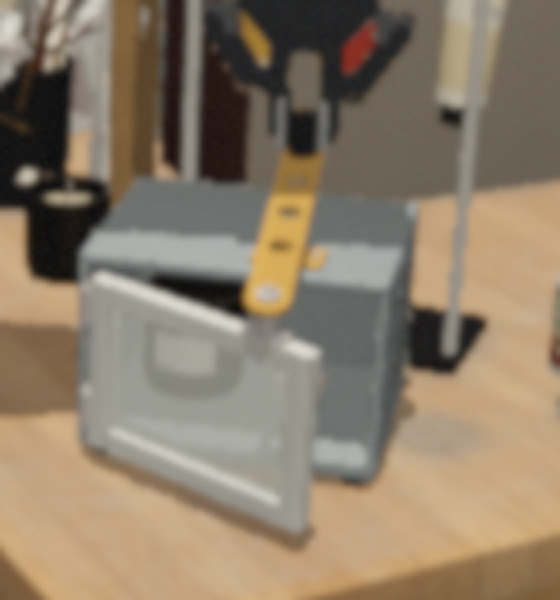

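In the side crop the middle hole is at about (290,211) and the predicted position is (282,208). That is within about 2 native pixels, which is the calibration error. I'll lower in stages and watch the force.

{"api": "drive_tool", "payload": {"increments": [[[0.015,0,0.235,0,-0.0056,0,1],[0.015,0,0.235,0,-0.0056,0,1],[0.015,0,0.235,0,-0.0056,0,1],[0,0,0,0,0,0,1],[0,0,0,0,0,0,1]]]}}

```text
clock: 9.8
tcp_pos: [0.5684, -0.2253, 0.1889]
ee_rot: [0.898, 0.436, 0.05, -0.025]
wrist_force: [0.6, -1.2, -0.7]
gripper_width: 0.208
gripper_force: 58.6
```

```bash
python3 d.py .5696 -.2241 .171 -.666 0;  python3 - <<'E'
from h import *
s=r.get_state();T=R.from_quat(s["ee_rot"]).as_matrix()
x,z=T[:,0],T[:,2]; b=s["tcp_pos"]+.011*z;print(b-x*.073,s["joint_torque"].round(1))
E
```

```text
clock 9.8 tcp [ 0.5684 -0.2253  0.1889] F [ 0.6 -1.2 -0.7] w 0.20818872555613238 q [-0.43  0.43  0.16  1.27  0.11  1.8 ]
tool x [0.614 0.781 0.112] y [ 0.786 -0.618 -0.001] z [ 0.068  0.089 -0.994]
shift [-0.01  0.01  0.72] turn [-0.0002 -0.0178 -0.    ]
[ 0.52428231 -0.2813218   0.16980277] [  1.2 -87.6  48.5  -0.1   0.5   0.2]
```

{"api": "drive_tool", "payload": {"increments": [[[0.015,0,0.235,0,-0.0056,0,1],[0.015,0,0.235,0,-0.0056,0,1],[0,0,0,0,0,0,1]]]}}

```text
clock: 10.1
tcp_pos: [0.5694, -0.2236, 0.1768]
ee_rot: [0.899, 0.437, 0.018, -0.01]
wrist_force: [0.9, -1.0, -0.9]
gripper_width: 0.209
gripper_force: 58.7
```

{"api": "drive_tool", "payload": {"increments": [[[0.015,0,0.2,0,-0.0056,0,1],[0,0,0,0,0,0,1],[0,0,0,0,0,0,1]]]}}

```text
clock: 10.4
tcp_pos: [0.5698, -0.2236, 0.1726]
ee_rot: [0.899, 0.437, 0.003, -0.002]
wrist_force: [-0.0, -0.6, -1.2]
gripper_width: 0.207
gripper_force: 58.7
```

```bash
python3 d.py .5696 -.2241 .171 -.666 0
```

```text
clock 10.4 tcp [ 0.5698 -0.2236  0.1726] F [-0.  -0.6 -1.2] w 0.2071920425337077 q [-0.38  0.46  0.17  1.27  0.01  1.86]
tool x [0.618 0.786 0.007] y [ 0.786 -0.618 -0.001] z [ 0.004  0.006 -1.   ]
shift [-0.02  0.01  0.06] turn [-0.0002 -0.0011 -0.0001]
```

{"api": "drive_tool", "payload": {"increments": [[[0,0,0.05,0,-0.001,0,1],[0,0,0,0,0,0,1],[0,0,0,0,0,0,0.7],[0,0,0,0,0,0,0.4],[0,0,0,0,0,0,0],[0,0,0,0,0,0,0],[0,0,0,0,0,0,0],[0,0,0,0,0,0,0],[0,0,-0.5,0,0,0,0],[0,0,-1,0,0,0,0],[0,0,-1,0,0,0,0],[0,0,-1,0,0,0,0]]]}}

```text
clock: 11.6
tcp_pos: [0.5698, -0.2234, 0.2605]
ee_rot: [0.899, 0.437, -0.0, -0.0]
wrist_force: [0.9, -0.2, 0.3]
gripper_width: 0.999
gripper_force: 0.0
```

{"api": "drive_tool", "payload": {"increments": [[[0,0,-1,0,0,0,0],[0,0,-1,0,0,0,0],[0,0,-1,0,0,0,0],[-1,0,-1,0,0,0,0],[-1,0,-1,0,0,0,0],[-1,0,-1,0,0,0,0],[-1,-0.5,-1,0,0,0,0],[-1,-1,0,0,0,0,0],[-1,-1,0,0,0,0,0],[-1,-1,0,0,0,0,0],[-1,-1,0,0,0,0,0],[0,-1,0,0,0,0,0]]]}}

```text
clock: 12.8
tcp_pos: [0.3374, -0.2962, 0.4347]
ee_rot: [0.9, 0.436, -0.001, 0.0]
wrist_force: [-0.1, 0.1, 0.4]
gripper_width: 0.996
gripper_force: 0.0
```

```bash
python3 d.py .30 .15 .45 0; python3 - <<'E'
from h import *
a=r.read_camera("top")[:,:,::-1];b=r.read_camera("side")[:,:,::-1]
cv2.imwrite("pics/ta4.png",a);cv2.imwrite("pics/sa4.png",b)
f=lambda i:cv2.resize(i,(400,400),interpolation=cv2.INTER_CUBIC)
cv2.imwrite("pics/a4.png",np.hstack([f(a[110:260,230:430]),f(b[130:290,290:430])]))
E
```

```text
clock 12.8 tcp [ 0.3374 -0.2962  0.4347] F [-0.1  0.1  0.4] w 0.9962596538126935 q [-0.72  0.18  0.45  1.84 -0.    1.52]
tool x [ 0.62   0.785 -0.002] y [ 0.785 -0.62  -0.   ] z [-0.001 -0.001 -1.   ]
shift [ 13.08 -12.24  -0.63] turn [-1.000e-04  2.000e-04 -1.064e-01]
```

View pics/a4.png

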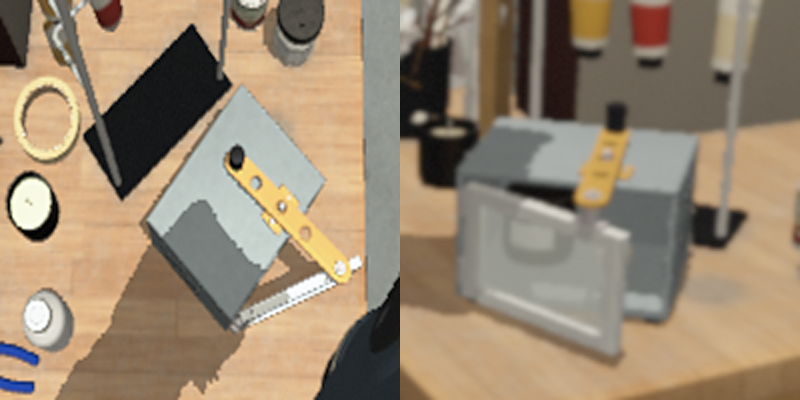

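The top view shows the pin inside the middle hole (282,206), with the outer hole (256,183) and inner hole (305,233) empty. The window is half open, and the cup, flask and tape haven't moved. One quick flatness check, then I'll hand it in.

```bash
python3 - <<'E'
from h import *
f=lambda u,v,z:onz("top",230+u/2-.3,110+v*.375-.3,z)
pv=f(341,268,.166);k=f(237,153,.195);o=f(256,183,.163);i=f(305,233,.163)
print(pv.round(4),k.round(4),"knob",np.linalg.norm((k-pv)[:2]),"out",np.linalg.norm((o-pv)[:2]),"inn",np.linalg.norm((i-pv)[:2]))
a=cv2.imread("pics/top0.png").astype(int);b=cv2.imread("pics/ta4.png").astype(int)
d=abs(a-b).max(2);print("tape,cup,flask diff",[(d[y0:y1,x0:x1]>60).mean().round(3) for x0,y0,x1,y1 in((235,136,272,172),(232,173,262,202),(240,216,268,242))])
print(r.finish_job())
E
```

```text
[ 0.467  -0.3578  0.166 ] [ 0.5706 -0.2224  0.195 ] knob 0.17051069196427776 out 0.1361120845827014 inn 0.056358684667249886
tape,cup,flask diff [np.float64(0.0), np.float64(0.0), np.float64(0.0)]
the job is handed in; nothing more can be done
None
```

The job is handed in: the stay lies flat with its middle hole over the pin, holding the window half open, and the flask, cup and tape did not move (about 13 s on the robot's clock).

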